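# Catch the dial trolley on the watchmaker's transfer rail

### The job

Press the blue plunger of the release box right down so that the trolley with the watch dials rolls down the inclined rail. Then catch it softly with the fingers at its sprung black front buffer: go along with it and slow it down so gently that the buffer is never pressed in by more than 12 mm, do not touch the rest of the trolley, and never let it reach the end stop. Bring it to rest with its yellow pointers over the orange band and keep it standing there for at least three seconds; the program finishes while the fingers are still holding it there. Leave everything else on the bench alone.

Things in the scene. Friction and masses are not known exactly. Their poses are not given: they have to be found in the camera images.
- travel (a joint): How far the trolley has rolled downhill, in m: 0 = at the top against the gate, 0.50 = its pointers at the middle of the orange band, 0.62 = end stop. Free, it runs by its weight: drag about 0.83 N per m/s, hardly any dry friction, so it nears about 0.25 m/s (0.19 to 0.37 by mass) with a time constant of about 0.6 s (0.45 to 0.9) and never stops by itself.
- trolley: Blue trolley, 120 x 90 mm, nominal 0.5 kg (0.38 to 0.75), captive on the rail, carrying a white tray of four watch dials, 37 mm above the running surface; a small yellow pointer tab sticks out at the middle of each long side. Origin on the running surface under its middle (at the pointers); x downhill along the rail (slope 0.0428 rad), z up. Touch it at the buffer only.
- trolley_pointer (a point): Point on the trolley's centre line between its two yellow pointer tabs, 30 mm above the running surface.
- rail_mark (a point): Middle of the orange band across the rail, on the centre line at running-surface height (about 68 mm above the bench). The band is 40 mm long along the rail and sticks out on both sides. The trolley is parked when its pointers are over it. 220 mm further downhill is the end stop plate, rising 45 mm above the running surface.
- buffer (a joint): How far the buffer is pressed into the trolley (uphill), in m: 0 = free, 0.030 = bottomed. Spring about 70 N/m, damping about 1.5 N per m/s. The standing trolley's weight alone (0.16 to 0.32 N) presses it in 2 to 5 mm; more than 12 mm is a jolt that shakes the dials.
- buffer_face (a point): Centre of the outer (downhill) face of the black sprung buffer plate at the trolley's downhill end: 80 mm wide, 12 mm thick, upright from 20 to 75 mm above the running surface; this point is 50 mm above it. With the buffer free it lies 104 mm ahead of the trolley's origin.
- rail: Inclined aluminium rail, 830 x 90 mm, on two feet, fixed to the bench; two 10 mm rods carry the wheels. Origin on the bench below the rail; x downhill (horizontal), y across, z up. Running surface 75 mm above the bench over the origin, falling 0.0428 m per m of x. Above the running surface stand only the trolley, the gate and the end stop.
- gate (a joint): Red gate post between the rods in front of the waiting trolley; 0 = up, blocking the trolley; 0.014 m = fully down. It is driven by the release plunger alone, mm for mm, and lets the trolley go once it is about 9 mm down.
- release (a joint): Travel of the blue mushroom plunger on the release box, pressed straight down: 0 = up, 0.014 m = fully down. It resists with about 3 N, bottoms out at 14 mm and stays down by itself.
- release_top (a point): Centre of the top of the blue mushroom plunger head (34 mm across, 11 mm thick), 77 mm above the bench when up.
- release_box: Grey release box, 70 x 70 x 45 mm, fixed to the bench, with a yellow collar and the plunger on top. Origin under its centre.
- dial_tray: Bystander: loose white tray with six compartments of dials, 130 x 240 x 28 mm, beyond the rail. Origin under its centre. Leave it alone.
- yellow_pot: Bystander: loose yellow plastic pot, 60 mm across, 40 mm high, beyond the rail. Origin under its centre. Leave it alone.
- case_ring: Bystander: loose brass casing ring, 64 mm across, 18 mm high, on the robot's left. Origin under its centre. Leave it alone.

How it is judged:
By the outcome, as a careful person would: the job done as asked, in the order asked, and still so for the second after the job is handed in, while the arm keeps its last pose, push and grip.
It also fails if it takes over 35 s, if anything falls off the work surface, if the arm or the gripper's body presses on something with over 40 N, if the wrist force passes 120 N, or if a joint passes its speed limit or range.

### The arm

A 7-joint arm with a two-finger parallel gripper is mounted at the origin on the work surface. World frame = base frame: x ahead of the robot, y to its left, z up, the work surface at z = 0. Lengths are in m, angles in rad, forces in N, time in s.
With the tool pointing down it reaches from about 0.4 to 0.85 m from the base axis. Payload 10.4 kg.
Tool frame: the origin (TCP) lies at the very end of the fingers, on their centre line; the grasp point (between the pads) lies 19 mm behind it; z points along the fingers, y is the direction in which the jaws open and shut (so a half turn about z gives the same grasp; the last joint's range is limited). The gripper opens to 85 mm and grips with 20 to 120 N. Pads are 22 mm wide; open, the fingers measure 114 mm over their backs; the gripper's body (76 mm by 85 mm) begins 54 mm behind the grasp point. The pads swing forward as they close: fully open they stand 13 mm farther back than shut.
Start: joints at [1.306, 0.332, -0.065, 1.46, 0.022, 1.35, -0.088], TCP at [0.15, -0.607, 0.231] pointing down, gripper open.
Joint ranges: [-2.6, 2.6], [-0.5, 2.12], [-1.47, 1.34], [0.16, 2.42], [-1.27, 4.41], [0.06, 2.06], [-2.6, 2.6]. Speed limits (rad/s): [2.22, 2.22, 2.79, 2.79, 3.14, 3.14, 3.14].

### API

Orientations are given as a unit quaternion [x, y, z, w].
In Python, from workcell import get_obs, camera, camera_info, hand_in gives the robot as it stands.
- The arm moves only by the tool move_arm, never from a script. Its argument "moves" is a list of rows, each a list of 3 entries, a list of its own where there are three numbers: the shift along the tool's x, y, z in units of 25 mm (1.0 is 25 mm), then the turn, a rotation vector about the tool's x, y, z in degrees, then the opening, from 0 (shut) to 1 (fully open). A call has 1 to 5 rows; each row shifts and turns the commanded pose from where the row before left it, along the tool's axes as they then stand; what a row does not reach is not made up. A row lasts 1/8 s, in which the tool goes at most 62.5 mm and 10.7 degrees, less where a joint would pass 70% of its speed; a pose out of reach is approached as far as the arm can. A call is refused whole if a number of a shift passes 1 or a number of a turn 10.7, either way. A call with a gripper value outside its range is refused whole. The fingers move at their own pace and stop on an object; "squeeze" is the grip in N (left out, the last holds). Time passes only in rows, so rows that do not move let the fingers close. It gives the time, the measured TCP pose, the force and the opening at its end, in the units of the state.
- get_obs(): the state, without advancing time (a new reading comes with each control period).
- camera(name): name is "scene" or "top" or "wrist"; returns the picture (384x512x3 uint8, red, green, blue); there is no depth.
- camera_info(name): a dict with "fx", "fy", "cx", "cy" (pixels), "origin" and "rotation" of the camera in the world. Camera axes: x right, y down, z forward; pixel columns grow to the right and rows downward; lengths in m; the calibration is good to about 2 mm. A picture is of the moment at which its call begins: read the wrist's pose just before it. camera_info takes no time and is no camera call; for the wrist camera it gives the pose at the moment of the call.
- hand_in(): hands the job in, once; it reports no verdict.
The state is a dict: "clock": time; "joint_pos": joint angles; "joint_velocities": joint speeds; "tau": joint torques, N m; "position": TCP position; "ee_rot": TCP orientation; "ft_force": force on the tool from outside, world axes, zero at the start; "torque": the same for the moment, N m; "grip_width": opening from 0.0 (shut) to 1.0 (fully open).
Only numpy, scipy, OpenCV 4.12 (cv2) and the standard library are available. Lean on these libraries where they do the work, as an engineer would, in place of code of your own. Each camera call takes 0.05 s, during which the arm holds its last target. There are 200 camera calls.

## Working session

There is one attempt and no reset: what is moved stays moved. The work goes in short steps, Python scripts to look and compute and a tool call to move; the robot and the scene stay as the last step left them, time stands still between calls to the robot, and variables do not carry over. Pictures are saved under pics/ and viewed, about 8 in all and at most 12, crops included, and the job is handed in when it is done.

Besides the shell and the picture viewer there is one more tool, called after ">>>" as name(argument=value, ...) on one line, values as JSON. move_arm: Moves the arm, as the interface text tells. Its arguments: {"type":"object","properties":{"moves":{"type":"array","items":{"type":"array"}},"squeeze":{"type":"number"}},"required":["moves"]}

```bash
mkdir -p pics; ls
python3 - <<'E'
from workcell import *
import cv2,numpy as np
o=get_obs(); print(o)
for n in("scene","top"):
    cv2.imwrite(f"pics/{n}0.png",cv2.cvtColor(camera(n),cv2.COLOR_RGB2BGR)); i=camera_info(n); print(n,{k:np.round(v,4).tolist() for k,v in i.items() if k!='name'})
a=[cv2.imread(f"pics/{n}0.png") for n in("scene","top")]
E
```

```text
pics
{'clock': 0.0, 'joint_pos': array([ 1.30640949,  0.33283494, -0.06471955,  1.46096812,  0.02160952,
        1.34990876, -0.08849694]), 'joint_velocities': array([ 0.00013615, -0.00036452, -0.00092908,  0.00038797,  0.00019685,
        0.00075329, -0.00034071]), 'tau': array([-6.21613344e-05, -6.25442863e+01,  4.94302309e-02, -3.91601586e+01,
        1.63302000e-02,  9.92611429e-03,  2.41156010e-05]), 'position': array([ 0.14955725, -0.60644051,  0.23052626]), 'ee_rot': array([ 9.92698310e-01,  1.20621554e-01, -1.21117609e-04, -7.01166357e-04]), 'ft_force': array([ 0.76897221, -0.46462649,  0.21153976]), 'torque': array([-0.03698577, -0.06378361, -0.05381049]), 'grip_width': 1.0006552893761138}
scene {'fx': 398.9637, 'fy': 398.9637, 'cx': 259.5357, 'cy': 196.2921, 'origin': [0.8993, -0.4435, 1.086], 'rotation': [0.9168, 0.2918, -0.0896, -0.2575]}
top {'fx': 355.4817, 'fy': 355.4817, 'cx': 256.562, 'cy': 185.478, 'origin': [0.4474, 0.0698, 0.9972], 'rotation': [-0.7005, 0.7118, -0.0463, 0.0222]}
```

View pics/scene0.png

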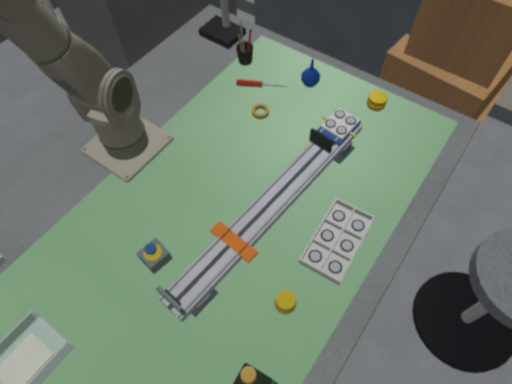

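View pics/top0.png

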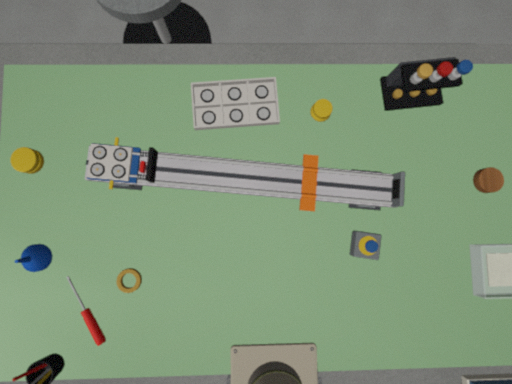

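The scene picture shows the trolley at the far end (338,124), band (234,241), release (151,248). The top picture shows the trolley (115,163), buffer (152,165), band (309,183), stop (397,190) and plunger (371,246).

```bash
cat > h.py <<'E'
from workcell import *
import cv2,numpy as np
from scipy.spatial.transform import Rotation as R
def ray(i,p):
    q=np.array(i['rotation']); M=R.from_quat(q).as_matrix() if q.size==4 else q
    return np.array(i['origin']),M@np.array([(p[0]-i['cx'])/i['fx'],(p[1]-i['cy'])/i['fy'],1])
def onz(i,p,z):
    o,d=ray(i,p); return o+d*(z-o[2])/d[2]
def blobs(img,lo,hi,roi=None,amin=8):
    m=cv2.inRange(cv2.cvtColor(img,cv2.COLOR_BGR2HSV),lo,hi)
    if roi: k=np.zeros_like(m); x0,y0,x1,y1=roi; k[y0:y1,x0:x1]=1; m*=k
    n,l,s,c=cv2.connectedComponentsWithStats(m)
    return [(int(s[j,4]),c[j].round(1).tolist(),s[j,:4].tolist(),cv2.minAreaRect(np.argwhere(l==j)[:,::-1].astype(np.float32))) for j in range(1,n) if s[j,4]>=amin]
E
python3 - <<'E'
from h import *
for n,rb,ro,rp,rc in(("top",(340,220,400,270),(290,140,330,220),(80,130,150,195),(350,220,395,265)),("scene",(130,230,180,275),(200,210,270,270),(300,100,370,160),(130,230,180,275))):
    im=cv2.imread(f"pics/{n}0.png"); i=camera_info(n)
    for nm,lo,hi,roi,z in(("plunger",(100,120,50),(125,255,255),rb,.077),("band",(5,150,120),(16,255,255),ro,.068),("pointer",(20,130,120),(33,255,255),rp,.117),("collar",(20,120,100),(33,255,255),rc,.047)):
        for b in blobs(im,lo,hi,roi): print(n,nm,b[:3],np.round(b[3][1],1),round(b[3][2],1),onz(i,b[3][0] if nm=="band" else b[1],z).round(4))
E
```

```text
top plunger (103, [371.5, 245.9], [366, 241, 12, 11]) [10. 11.] 90.0 [ 0.3753 -0.2571  0.077 ]
top band (780, [308.8, 182.5], [300, 155, 18, 56]) [14.7 55.1] 4.1 [ 0.5438 -0.1007  0.068 ]
top pointer (21, [116.0, 141.0], [115, 138, 3, 7]) [6. 2.] 90.0 [0.6489 0.3868 0.117 ]
top pointer (26, [110.7, 184.7], [109, 181, 4, 8]) [7. 3.] 90.0 [0.5398 0.3974 0.117 ]
top collar (146, [364.8, 244.4], [359, 236, 17, 19]) [16. 18.] 0.0 [ 0.3773 -0.2499  0.047 ]
scene plunger (79, [149.9, 248.0], [145, 243, 11, 10]) [9.2 9.8] 71.6 [ 0.376  -0.2562  0.077 ]
scene band (623, [233.9, 241.2], [211, 222, 46, 40]) [49.9 13.4] 39.8 [ 0.549  -0.1032  0.068 ]
scene pointer (9, [352.8, 134.3], [351, 133, 5, 4]) [4.4 1.4] 33.7 [0.6483 0.3889 0.117 ]
scene collar (124, [153.5, 254.5], [144, 245, 18, 16]) [11.4 17.9] 61.7 [ 0.3827 -0.2594  0.047 ]
```

Run:
```python
from h import *
i=camera_info("top")
print("stop top",onz(i,(397,190),.09), "buffer top", onz(i,(152,165),.160))
P=(onz(i,(116,141),.119)+onz(i,(110.7,184.7),.119))/2; print("pointer mid",P)
o=get_obs(); M=R.from_quat(o['ee_rot']).as_matrix()
print((M.T@(np.array([.3755,-.2565,.100])-o['position'])/.025).round(2))
```

```text
stop top [ 0.51835972 -0.32650491  0.09      ] buffer top [0.5806047  0.28631888 0.16      ]
pointer mid [0.59399014 0.39135725 0.119     ]
[ 12.13 -11.42   5.24]
```

>>> move_arm(moves=[[[0,0,0],[0,0,-10],0],[[0,0,0],[0,0,-10],0],[[0,0,0],[0,0,-5.4],0]], squeeze=20)

```text
clock: 0.48
position: [0.1496, -0.6066, 0.2308]
ee_rot: [0.941, 0.338, 0.0, -0.0]
ft_force: [0.3, 1.5, 0.3]
grip_width: 0.374
```

>>> move_arm(moves=[[[1,-0.32,0.3],[0,0,0],0],[[1,-0.32,0.3],[0,0,0],0],[[1,-0.32,0.3],[0,0,0],0],[[1,-0.32,0.3],[0,0,0],0],[[1,-0.32,0.3],[0,0,0],0]])

```text
clock: 1.1
position: [0.2215, -0.4958, 0.1932]
ee_rot: [0.942, 0.336, -0.0, -0.0]
ft_force: [0.3, -1.2, 0.1]
grip_width: -0.0
```

>>> move_arm(moves=[[[1,-0.32,0.3],[0,0,0],0],[[1,-0.32,0.3],[0,0,0],0],[[1,-0.32,0.3],[0,0,0],0],[[1,-0.32,0.3],[0,0,0],0],[[1,-0.32,0.3],[0,0,0],0]])

```text
clock: 1.72
position: [0.2929, -0.3858, 0.1558]
ee_rot: [0.942, 0.336, -0.0, -0.0]
ft_force: [-0.4, 0.4, 0.6]
grip_width: -0.004
```

Run:
```python
from workcell import *
o=get_obs();print(o['clock'],o['position'],o['joint_velocities'].round(3))
```

```text
1.725 [ 0.29290279 -0.3857711   0.15583192] [-0.218 -0.095 -0.188  0.24  -0.009 -0.146 -0.404]
```

>>> move_arm(moves=[[[1,-0.32,0.3],[0,0,0],0],[[1,-0.32,0.3],[0,0,0],0],[[1,-0.32,0.3],[0,0,0],0],[[1,-0.32,0.3],[0,0,0],0],[[1,-0.32,0.3],[0,0,0],0]])

```text
clock: 2.35
position: [0.3643, -0.2758, 0.1184]
ee_rot: [0.942, 0.336, -0.0, -0.0]
ft_force: [-0.2, 0.2, 0.0]
grip_width: 0.002
```

>>> move_arm(moves=[[[0.84,-0.29,0.4],[0,0,0],0],[[0,0,0.3],[0,0,0],0],[[0,0,0],[0,0,0],0]])

```text
clock: 2.72
position: [0.375, -0.2581, 0.1007]
ee_rot: [0.942, 0.336, -0.0, -0.0]
ft_force: [-0.4, -0.2, 1.4]
grip_width: -0.004
```

Run:
```python
from h import *
a=camera("scene");b=camera("top");o=get_obs();print(o['clock'],o['position'],o['ee_rot'],o['ft_force'])
v=np.hstack([cv2.resize(a[170:300,90:260],(400,306),interpolation=2),cv2.resize(b[180:310,300:470],(400,306),interpolation=2)])
cv2.imwrite("pics/c1.png",v[:,:,::-1])
```

```text
2.825 [ 0.3753484  -0.25852646  0.1014114 ] [ 9.42112642e-01  3.35296523e-01 -9.45796197e-05  4.57217615e-05] [-0.14458847  0.32023263  0.3610893 ]
```

View pics/c1.png

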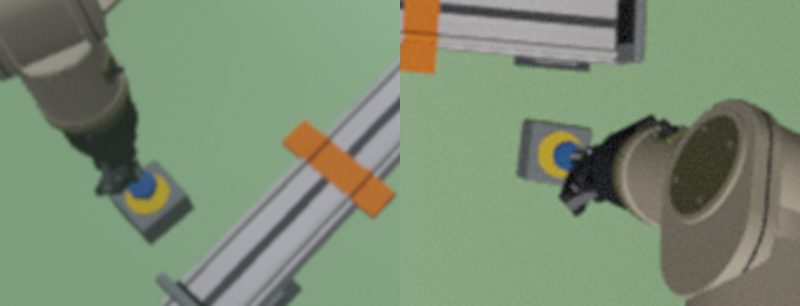

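Fingers hover over the blue plunger head, crop (142,186) in scene and (566,155) in top. Next I pre-press by about 6 mm, which is not enough to release the gate, and prepare the tracker.

>>> move_arm(moves=[[[0,0.05,0.6],[0,0,0],0],[[0,0,0.6],[0,0,0],0],[[0,0,0],[0,0,0],0]])

```text
clock: 3.2
position: [0.3757, -0.2582, 0.0698]
ee_rot: [0.942, 0.336, -0.001, -0.001]
ft_force: [-0.7, -0.3, 0.6]
grip_width: -0.001
```

```bash
cat > t.py <<'E'
import sys
from h import *
from scipy.optimize import least_squares
import json,os
d=np.array([-.105,-.9945]); n=np.array([.9945,-.105]); P0=np.array([.594,.3915])
def s_of(i,p):
    s=0
    for _ in range(5):
        q=onz(i,p,.119-.0428*s)[:2]-P0; s=q@d
    return s,q@n
def travel(name):
    t=get_obs()['clock']; im=cv2.cvtColor(camera(name),cv2.COLOR_RGB2BGR); i=camera_info(name)
    c=[]
    for b in blobs(im,(20,110,100),(34,255,255),None,5):
        s,l=s_of(i,b[1])
        if abs(abs(l)-.055)<.015 and -.05<s<.65 and b[0]<60: c.append((round(s,4),round(l,3),b[0]))
    return t,c,im
def run(t,t0,m):
    u=max(t-t0,0); tau=m/.83; vi=.42*tau; e=np.exp(-u/tau); return vi*(u-tau*(1-e)),vi*(1-e)
if __name__=="__main__":
    L=json.load(open("log.json")) if os.path.exists("log.json") else []
    for nm in sys.argv[1:]:
        t,c,im=travel(nm); cv2.imwrite(f"pics/{nm}_{t:.2f}.png",im); print(nm,t,c)
        if c: L.append((t,float(np.mean([a[0] for a in c]))))
    json.dump(L,open("log.json","w"))
    o=get_obs(); q=o['position'][:2]-P0; f=q@d
    print("clock",o['clock'],"finger S %.4f lat %.4f z %.4f"%(f,q@n,o['position'][2]),"F",o['ft_force'].round(2))
    A=[a for a in L if a[1]>.015]
    if A:
        T0=float(open("t0").read()) if os.path.exists("t0") else A[0][0]-.4
        r=least_squares(lambda x:[(run(a[0],*x)[0]-a[1])/.003 for a in A]+[(x[0]-T0)/.04,(x[1]-.5)/.12],[T0,.5]).x
        print("t0,m",r.round(3))
        for k in range(0,11): 
            s,v=run(o['clock']+k/8,*r); print(k,"s %.3f v %.3f gap_to_now %.3f"%(s,v,f-.018-.104-s))
E
python3 t.py scene top
```

```text
scene 3.2 [(np.float64(-0.0002), np.float64(-0.056), 6), (np.float64(-0.0011), np.float64(0.054), 14)]
top 3.25 [(np.float64(-0.0001), np.float64(0.055), 28), (np.float64(0.0003), np.float64(-0.054), 31)]
clock 3.3 finger S 0.6692 lat -0.1482 z 0.0710 F [-0.    0.09  0.28]
```

>>> move_arm(moves=[[[0,0,0.46],[0,0,0],0],[[0,0,-1],[0,0,0],0],[[1,-0.2,-0.65],[0,0,0],0],[[1,-0.2,0],[0,0,0],0],[[1,-0.2,0],[0,0,0],0]])

```text
clock: 3.92
position: [0.4257, -0.1991, 0.101]
ee_rot: [0.942, 0.336, 0.0, 0.0]
ft_force: [0.3, 0.0, 0.8]
grip_width: 0.001
```

```bash
echo 3.34 > t0; python3 t.py scene
```

```text
scene 3.925 [(np.float64(0.0526), np.float64(-0.055), 7), (np.float64(0.0521), np.float64(0.054), 17)]
clock 3.975 finger S 0.6018 lat -0.1036 z 0.1011 F [1.26 3.26 0.06]
t0,m [3.344 0.493]
0 s 0.060 v 0.163 gap_to_now 0.419
1 s 0.082 v 0.180 gap_to_now 0.398
2 s 0.105 v 0.193 gap_to_now 0.375
3 s 0.130 v 0.204 gap_to_now 0.350
4 s 0.156 v 0.212 gap_to_now 0.324
5 s 0.183 v 0.219 gap_to_now 0.297
6 s 0.211 v 0.225 gap_to_now 0.269
7 s 0.239 v 0.230 gap_to_now 0.240
8 s 0.268 v 0.234 gap_to_now 0.211
9 s 0.298 v 0.237 gap_to_now 0.182
10 s 0.327 v 0.239 gap_to_now 0.152
```

>>> move_arm(moves=[[[1,-0.1,0],[0,0,0],0],[[1,-0.1,0],[0,0,0],0],[[1,-0.1,0],[0,0,0],0],[[1,-0.1,0],[0,0,0],0],[[1,-0.1,0],[0,0,0],0]])

```text
clock: 4.6
position: [0.5145, -0.1104, 0.1006]
ee_rot: [0.942, 0.336, -0.0, 0.0]
ft_force: [0.3, -0.4, -0.5]
grip_width: 0.001
```

```bash
python3 t.py scene
```

```text
scene 4.6 [(np.float64(0.1948), np.float64(-0.055), 11), (np.float64(0.1939), np.float64(0.055), 14)]
clock 4.65 finger S 0.5042 lat -0.0247 z 0.1009 F [0.35 3.68 0.02]
t0,m [3.351 0.567]
0 s 0.206 v 0.244 gap_to_now 0.176
1 s 0.237 v 0.251 gap_to_now 0.145
2 s 0.269 v 0.257 gap_to_now 0.113
3 s 0.301 v 0.262 gap_to_now 0.081
4 s 0.334 v 0.266 gap_to_now 0.048
5 s 0.368 v 0.270 gap_to_now 0.014
6 s 0.402 v 0.273 gap_to_now -0.020
7 s 0.436 v 0.275 gap_to_now -0.054
8 s 0.470 v 0.277 gap_to_now -0.088
9 s 0.505 v 0.279 gap_to_now -0.123
10 s 0.540 v 0.280 gap_to_now -0.158
```

>>> move_arm(moves=[[[1,-0.3,0],[0,0,0],0],[[1,-0.3,0],[0,0,0],0],[[0.14,-0.14,0],[0,0,0],0],[[-0.45,0.45,0],[0,0,0],0],[[-0.76,0.76,0],[0,0,0],0]])

```text
clock: 5.28
position: [0.5388, -0.1071, 0.1009]
ee_rot: [0.942, 0.336, -0.0, 0.0]
ft_force: [-0.7, -0.3, -0.6]
grip_width: 0.001
```

```bash
python3 t.py; python3 -c "
from workcell import *
print(get_obs()['joint_velocities'].round(2))"
```

```text
clock 5.275 finger S 0.5017 lat -0.0026 z 0.1009 F [-0.72 -0.34 -0.63]
t0,m [3.351 0.567]
0 s 0.368 v 0.270 gap_to_now 0.012
1 s 0.402 v 0.273 gap_to_now -0.022
2 s 0.436 v 0.275 gap_to_now -0.056
3 s 0.470 v 0.277 gap_to_now -0.091
4 s 0.505 v 0.279 gap_to_now -0.126
5 s 0.540 v 0.280 gap_to_now -0.160
6 s 0.575 v 0.281 gap_to_now -0.196
7 s 0.610 v 0.282 gap_to_now -0.231
8 s 0.646 v 0.283 gap_to_now -0.266
9 s 0.681 v 0.284 gap_to_now -0.301
10 s 0.717 v 0.284 gap_to_now -0.337
[ 0.32  0.01  0.13 -0.04 -0.02  0.    0.42]
```

```bash
cat > sim.py <<'E'
import numpy as np
def sim(steps,m,gap,v0=.27):
    v=v0*(1+.5*(m-.567)/.567); dt=5e-4; x=-gap; f=0; mx=0; tc=None; c0=0
    for k in range(int(len(steps)*.125/dt)):
        vf=steps[int(k*dt/.125)]/125; f+=vf*dt; x+=v*dt; c=max(x-f,0)
        F=max(70*c+1.5*(v-vf),0) if c>0 else 0
        if c>0 and tc is None: tc=k*dt
        v+=(9.81*.0428-(.83*v+F)/m)*dt; mx=max(mx,c)
    return "max %.1f tc %.2f end c %.1f v %.3f"%(mx*1e3,tc or 9,c*1e3,v)
for name,S in dict(a=[28,27,25,22,19,16,13,10,7,5,3,1,0,0],b=[27,25,22,19,16,13,10,8,6,4,2,1,0,0],c=[27,26,25,23,20,17,14,11,8,5,3,1,0,0]).items():
    print(name,sum(S),"S end",.5017+sum(S)/1e3-.0)
    for m in(.48,.57,.68):
        for g in(.002,.012,.022): print("  ",m,g,sim([s/1e0 for s in S],m,g) if 0 else sim([s*1.0 for s in S],m,g))
E
sed -i 's#/125; f#/125.0; f#' sim.py; python3 sim.py
```

```text
a 176 S end 0.6777
   0.48 0.002 max 3.6 tc 0.08 end c 2.6 v -0.003
   0.48 0.012 max 5.2 tc 0.36 end c 2.5 v -0.005
   0.48 0.022 max 7.1 tc 0.50 end c 2.9 v -0.005
   0.57 0.002 max 4.4 tc 0.04 end c 3.1 v -0.004
   0.57 0.012 max 6.4 tc 0.23 end c 3.0 v -0.007
   0.57 0.022 max 8.5 tc 0.36 end c 3.5 v -0.009
   0.68 0.002 max 7.4 tc 0.03 end c 3.6 v -0.006
   0.68 0.012 max 9.0 tc 0.15 end c 3.9 v -0.011
   0.68 0.022 max 11.0 tc 0.26 end c 4.6 v -0.010
b 153 S end 0.6547000000000001
   0.48 0.002 max 3.8 tc 0.06 end c 2.8 v -0.000
   0.48 0.012 max 6.0 tc 0.28 end c 2.7 v -0.001
   0.48 0.022 max 7.7 tc 0.41 end c 2.8 v -0.004
   0.57 0.002 max 5.4 tc 0.04 end c 3.2 v 0.000
   0.57 0.012 max 7.7 tc 0.19 end c 3.0 v -0.002
   0.57 0.022 max 9.6 tc 0.31 end c 3.4 v -0.006
   0.68 0.002 max 8.5 tc 0.02 end c 3.4 v -0.003
   0.68 0.012 max 10.7 tc 0.14 end c 3.7 v -0.008
   0.68 0.022 max 12.5 tc 0.23 end c 4.4 v -0.009
c 180 S end 0.6817
   0.48 0.002 max 4.0 tc 0.06 end c 2.7 v -0.002
   0.48 0.012 max 4.2 tc 0.31 end c 2.6 v -0.003
   0.48 0.022 max 6.3 tc 0.49 end c 2.9 v -0.004
   0.57 0.002 max 5.0 tc 0.04 end c 3.2 v -0.001
   0.57 0.012 max 6.0 tc 0.20 end c 3.0 v -0.004
   0.57 0.022 max 7.4 tc 0.34 end c 3.4 v -0.007
   0.68 0.002 max 8.0 tc 0.02 end c 3.4 v -0.003
   0.68 0.012 max 9.1 tc 0.14 end c 3.7 v -0.008
   0.68 0.022 max 10.3 tc 0.24 end c 4.3 v -0.009
```

>>> move_arm(moves=[[[-0.77,0.77,0.04],[0,0,0],0],[[-0.74,0.74,0.04],[0,0,0],0],[[-0.68,0.68,0.04],[0,0,0],0],[[-0.59,0.59,0.04],[0,0,0],0],[[-0.5,0.5,0.03],[0,0,0],0]])

```text
clock: 5.9
position: [0.5271, -0.2228, 0.0962]
ee_rot: [0.942, 0.335, -0.0, 0.0]
ft_force: [0.0, 0.5, -0.9]
grip_width: -0.002
```

>>> move_arm(moves=[[[-0.4,0.4,0.02],[0,0,0],0],[[-0.29,0.29,0],[0,0,0],0],[[-0.19,0.19,0],[0,0,0],0],[[-0.1,0.1,0],[0,0,0],0],[[-0.03,0.03,0],[0,0,0],0]])

```text
clock: 6.52
position: [0.5244, -0.2559, 0.0958]
ee_rot: [0.942, 0.336, 0.0, -0.0]
ft_force: [0.2, -0.6, -0.6]
grip_width: -0.001
```

```bash
python3 t.py scene | head -3
```

```text
scene 6.525 [(np.float64(0.5304), np.float64(-0.051), 16), (np.float64(0.5297), np.float64(0.059), 25)]
clock 6.575 finger S 0.6512 lat -0.0012 z 0.0959 F [-0.55 -0.74 -0.39]
t0,m [3.229 0.37 ]
```

>>> move_arm(moves=[[[0.03,-0.03,0],[0,0,0],0],[[0.06,-0.06,0],[0,0,0],0],[[0.09,-0.09,0],[0,0,0],0],[[0.12,-0.12,0],[0,0,0],0],[[0.12,-0.12,0],[0,0,0],0]])

```text
clock: 7.2
position: [0.526, -0.2409, 0.096]
ee_rot: [0.942, 0.336, 0.0, 0.0]
ft_force: [-0.0, 0.5, 1.9]
grip_width: 0.002
```

>>> move_arm(moves=[[[0.12,-0.12,0],[0,0,0],0],[[0.12,-0.12,0],[0,0,0],0],[[0.09,-0.09,0],[0,0,0],0],[[0.06,-0.06,0],[0,0,0],0],[[0.03,-0.03,0],[0,0,0],0]])

```text
clock: 7.82
position: [0.5274, -0.2266, 0.096]
ee_rot: [0.942, 0.336, 0.0, 0.0]
ft_force: [-0.2, -0.8, 4.7]
grip_width: -0.001
```

>>> move_arm(moves=[[[0,0,0],[0,0,0],0],[[0,0,0],[0,0,0],0],[[0,0,0],[0,0,0],0],[[0,0,0],[0,0,0],0],[[0,0,0],[0,0,0],0]])

```text
clock: 8.45
position: [0.5274, -0.2268, 0.096]
ee_rot: [0.942, 0.336, 0.0, 0.0]
ft_force: [-1.1, -1.3, 4.5]
grip_width: -0.0
```

```bash
python3 t.py scene | head -3;  python3 t.py top | head -3; cd pics
python3 - <<'E'
import cv2,glob,os
f=sorted(glob.glob("scene_*"),key=os.path.getmtime)[-1]; g=sorted(glob.glob("top_*"),key=os.path.getmtime)[-1]
import numpy as np
cv2.imwrite("c2.png",np.hstack([cv2.resize(cv2.imread(f)[180:330,110:310],(400,300)),cv2.resize(cv2.imread(g)[130:280,260:460],(400,300))]))
E
```

```text
scene 8.45 [(np.float64(0.5019), np.float64(-0.052), 18), (np.float64(0.5003), np.float64(0.058), 24)]
clock 8.5 finger S 0.6219 lat -0.0013 z 0.0960 F [ 0.39 -0.42  4.48]
t0,m [2.756 0.216]
top 8.5 [(np.float64(0.5004), np.float64(0.058), 26), (np.float64(0.501), np.float64(-0.052), 29)]
clock 8.55 finger S 0.6219 lat -0.0013 z 0.0960 F [-0.29 -1.59  5.55]
t0,m [2.664 0.197]
```

View pics/c2.png

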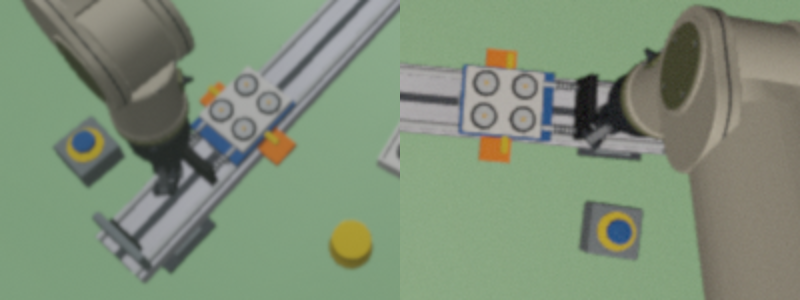

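Pointers stand over the band (scene crop (215,95) and (272,140); top crop (508,60) and (505,145)), at travel 0.501, and the plunger is down. The upward force of about 4.5 N suggests a finger knuckle rests on the top edge of the buffer after the push uphill, so I raise the tool slightly to clear it.

>>> move_arm(moves=[[[0,0,-0.03],[0,0,0],0],[[0,0,-0.03],[0,0,0],0],[[0,0,-0.03],[0,0,0],0],[[0,0,-0.03],[0,0,0],0],[[0,0,-0.03],[0,0,0],0]])

```text
clock: 9.18
position: [0.5272, -0.2265, 0.0995]
ee_rot: [0.942, 0.336, -0.0, -0.0]
ft_force: [-0.6, -0.8, -0.2]
grip_width: -0.003
```

```bash
python3 t.py scene | head -3
```

```text
scene 9.175 [(np.float64(0.5051), np.float64(-0.052), 21), (np.float64(0.5036), np.float64(0.058), 23)]
clock 9.225 finger S 0.6217 lat -0.0014 z 0.0997 F [-0.14 -0.61 -0.35]
t0,m [2.53  0.179]
```

>>> move_arm(moves=[[[0,0,0],[0,0,0],0],[[0,0,0],[0,0,0],0],[[0,0,0],[0,0,0],0],[[0,0,0],[0,0,0],0],[[0,0,0],[0,0,0],0]])

```text
clock: 9.85
position: [0.5273, -0.2266, 0.0996]
ee_rot: [0.942, 0.336, 0.0, 0.0]
ft_force: [-0.7, -0.3, 0.6]
grip_width: -0.001
```

>>> move_arm(moves=[[[0,0,0],[0,0,0],0],[[0,0,0],[0,0,0],0],[[0,0,0],[0,0,0],0],[[0,0,0],[0,0,0],0],[[0,0,0],[0,0,0],0]])

```text
clock: 10.48
position: [0.5273, -0.2266, 0.0996]
ee_rot: [0.942, 0.336, -0.0, 0.0]
ft_force: [0.4, -0.2, 0.3]
grip_width: -0.002
```

>>> move_arm(moves=[[[0,0,0],[0,0,0],0],[[0,0,0],[0,0,0],0],[[0,0,0],[0,0,0],0],[[0,0,0],[0,0,0],0],[[0,0,0],[0,0,0],0]])

```text
clock: 11.1
position: [0.5273, -0.2266, 0.0996]
ee_rot: [0.942, 0.336, 0.0, 0.0]
ft_force: [0.2, -0.6, 0.7]
grip_width: -0.0
```

>>> move_arm(moves=[[[0,0,0],[0,0,0],0],[[0,0,0],[0,0,0],0],[[0,0,0],[0,0,0],0],[[0,0,0],[0,0,0],0],[[0,0,0],[0,0,0],0]])

```text
clock: 11.72
position: [0.5273, -0.2266, 0.0996]
ee_rot: [0.942, 0.336, 0.0, 0.0]
ft_force: [-1.0, 0.4, -0.0]
grip_width: 0.0
```

>>> move_arm(moves=[[[0,0,0],[0,0,0],0],[[0,0,0],[0,0,0],0],[[0,0,0],[0,0,0],0],[[0,0,0],[0,0,0],0],[[0,0,0],[0,0,0],0]])

```text
clock: 12.35
position: [0.5273, -0.2266, 0.0996]
ee_rot: [0.942, 0.336, -0.0, 0.0]
ft_force: [-0.2, -0.5, 0.2]
grip_width: 0.001
```

>>> move_arm(moves=[[[0,0,0],[0,0,0],0],[[0,0,0],[0,0,0],0],[[0,0,0],[0,0,0],0],[[0,0,0],[0,0,0],0],[[0,0,0],[0,0,0],0]])

```text
clock: 12.98
position: [0.5273, -0.2266, 0.0996]
ee_rot: [0.942, 0.336, -0.0, 0.0]
ft_force: [-0.4, 0.4, 0.3]
grip_width: 0.003
```

```bash
python3 t.py scene top| head -3
python3 - <<'E'
from h import *
im=cv2.cvtColor(camera("top"),cv2.COLOR_RGB2BGR)
for b in blobs(im,(100,120,50),(125,255,255),(340,220,400,270)): print(b[:2],onz(camera_info("top"),b[1],.063))
print(camera("scene")[245:252,150])
E
```

```text
scene 12.975 [(np.float64(0.5051), np.float64(-0.052), 21), (np.float64(0.504), np.float64(0.058), 24)]
top 13.025 [(np.float64(0.5044), np.float64(0.059), 24), (np.float64(0.5049), np.float64(-0.051), 27)]
clock 13.075 finger S 0.6217 lat -0.0014 z 0.0996 F [ 0.2  -0.36 -0.53]
(93, [369.2, 245.4]) [ 0.37565567 -0.25604103  0.063     ]
[[100 111 111]
 [ 68  95 127]
 [ 50  87 131]
 [ 50  87 131]
 [ 49  86 130]
 [ 51  86 130]
 [ 49  85 128]]
```

Trolley at rest at 0.5045 for 3.8 s. Plunger at its down height: with z = 0.063 it gives the same xy as when it was up at 0.077.

```bash
python3 -c "
from workcell import *
print(hand_in())"
```

```text
the job is handed in; nothing more can be done
None
```

I pressed the plunger down, caught the trolley at its buffer and handed the job in with the shut fingers still holding it at the orange band.

- **Catch:** the fingers ran downhill ahead of the buffer and slowed it to a stop at travel 0.530. I then pushed it gently back about 30 mm onto the band. It stayed well short of the end stop at 0.62.
- **Last checks:** both cameras put the trolley at travel 0.504–0.505, which is 4–5 mm from the band's middle. It did not move between 9.2 s and 13.0 s. The plunger's position in the top picture fits it being fully down, about 14 mm lower.
- **Buffer press-in not measured:** I only simulated it beforehand, with steps close to the ones I made. For the estimated 0.57 kg it came out at about 6–8 mm. Only the heaviest trolley with the largest gap went past 12 mm, and only with the hardest of the three slow-downs I tried.
- **Unwanted contact:** during the push back, the tool felt about 5 N upward. I took this to be a finger knuckle resting on the buffer's top edge. Raising the tool 3–4 mm removed it, and the trolley settled 3 mm downhill.

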